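# Find the hidden catch on the radio battery pack

## Robot

A 6-joint arm with a two-finger parallel gripper is mounted at the origin on the work surface. World frame = base frame: x ahead of the robot, y to its left, z up, the work surface at z = 0. Lengths are in mm, angles in rad, forces in N, time in s.
With the tool pointing down it reaches from about 375 to 750 mm from the base axis. Payload 9 kg.
Tool frame: the origin (TCP) lies midway between the tips of the shut fingers; the grasp point (between the pads) lies behind it (tcp_to_grasp is the z of the grasp point in the tool frame, in mm); z points along the fingers, y is the line along which they close (so a half turn about z gives the same grasp; the last joint's range is limited). The gripper opens to 85 mm and grips with 20 to 120 N. Pads are 22 mm wide; open, the fingers measure 114 mm over their backs; the gripper's body (76 mm by 85 mm) begins 54 mm behind the grasp point. The pads swing forward as they close: fully open they stand 13 mm farther back than shut.
Start: joints at [-1.46, 0.104, 0.097, 1.564, 0, 1.353], TCP at [193.755, -567.887, 231.331] pointing down, gripper open.
Joint ranges: [-2.99, 2.99], [-0.84, 1.86], [-1.1, 1.16], [-1.84, 2.11], [-1.51, 1.56], [-3.14, 3.14]. Speed limits (rad/s): [2.22, 2.22, 2.57, 3.14, 3.14, 3.14].

## Interface

Orientations are given as [roll, pitch, yaw] about the fixed x, y, z axes, in that order (R = Rz(yaw) Ry(pitch) Rx(roll)).
In Python, from workcell import * gives the robot as it stands.
- The arm moves only by the tool step_arm, never from a script. Its argument "moves" is a list of rows, each an object of numbers: "x", "y", "z": the shift along the tool's x, y, z in mm; "ax", "ay", "az": the turn, a rotation vector about the tool's x, y, z in degrees. A call has 1 to 5 rows; each row shifts and turns the commanded pose from where the row before left it, along the tool's axes as they then stand; what a row does not reach is not made up. A row lasts 1/8 s, in which the tool goes at most 62.5 mm and 10.7 degrees, less where a joint would pass 70% of its speed; a pose out of reach is approached as far as the arm can. A call with a gripper value outside its range is refused whole. "claw" is the opening, from 0 (shut) to 1 (fully open), set as the call begins (left out, the last holds). The fingers move at their own pace and stop on an object; "squeeze" is the grip in N (left out, the last holds). Time passes only in rows, so rows that do not move let the fingers close. It gives the time, the measured TCP pose, the force, the opening and the grip force at its end, in the units of the state.
- read_state(): the state, without advancing time (a new reading comes with each control period).
- read_camera(name): name is "scene" or "top"; returns the picture (384x512x3 uint8, red, green, blue); there is no depth.
- get_calibration(name): a dict with "vfov" (degrees; the focal length in pixels is half the picture's height over the tangent of half this angle, whatever the lens; pixels are square), "cx", "cy" (the principal point, pixels), "dist_coeffs" ([k1, k2, p1, p2, k3] as OpenCV has them; the pictures are not rectified), "world_from_camera" (4x4, takes a point from camera to world coordinates). Camera axes: x right, y up, looking along -z (the intrinsics and any distortion apply to the point x, -y, -z); pixel columns grow to the right and rows downward; lengths in mm; the calibration is good to about 2 mm. A picture is of the moment at which its call begins. get_calibration takes no time and is no camera call.
- sign_off(): hands the job in; it is judged then, once.
The state is a dict: "t": time; "joint_positions": joint angles; "joint_velocities": joint speeds; "joint_torque": joint torques, N m; "tool_pos": TCP position; "tool_rot": TCP orientation; "contact_force": force on the tool from outside, world axes, zero at the start; "torque": the same for the moment, N m; "gripper_width": opening from 0.0 (shut) to 1.0 (fully open); "finger_force": force on a finger pad.
Only numpy, scipy, OpenCV 4.12 (cv2) and the standard library are available. Lean on these libraries where they do the work, as an engineer would, in place of code of your own. Each camera call takes 0.05 s, during which the arm holds its last target. There are 200 camera calls.

## Task

Open the battery bay of the dark grey power pack on the radio desk: feel along the flat grey strip on top for the flush release catch and press it down with a fingertip until the mustard battery cover springs open by itself, then let go of the catch and move clear. Touch only the pack: do not pick up, knock or shift any of the other things, including the spare cell standing on the end of the pack.

Things in the scene. Friction and masses are not known exactly. Their poses are not given: they have to be found in the camera images.
- pack: Dark grey battery power pack, heavy and fixed, 240 (its x) x 340 (its y) x 90 mm high; origin at the centre of its underside. Its x axis points from the near half, with the flat grey strip in its top (70 mm wide, x -100 to -30 mm; 190 mm long, y -95 to +95 mm; 0.6 mm below the dark frame round it), to the far half with the mustard battery cover.
- strip_left (a point): Point on the strip's surface (89.4 mm above the desk) and centre line, at x = -65, y = +65 mm in the pack's frame. The catch's centre lies on the line from here to strip_right, anywhere between the two, different each time; the rest of the strip is rigid.
- strip_right (a point): the same at x = -65, y = -65 mm in the pack's frame: the other limit of the catch's centre
- catch (a joint): Downward travel (m) of the catch, a slightly paler grey plate 46 (along the pack's x) x 40 mm with a 2 mm dark seam round it, its face 2 mm below the strip: 0 at rest, 0.006 fully pressed. Sprung: 2.3 N starts it, 5.3 N holds it fully down. Pressed about 4.5 mm (6.5 mm below the strip) it frees the cover; hold it down until the cover has moved; let go, it comes back up.
- cover (a joint): slide of the mustard battery cover (102 x 262 mm, ribbed, flush with the pack's top) along the pack's +x, in m: 0 shut and latched, 0.06 fully open. Once unlatched, its own spring opens it in about half a second and keeps it open.
- cell: loose spare battery cell, orange cylinder 18 mm across and 65 mm high standing on the pack's top at its +y end, about 148 mm from the middle; origin at the centre of its underside
- mug: loose blue mug, 80 mm across, 95 mm high, on the desk; origin at the centre of its underside
- handheld: loose black handheld radio standing upright, 34 x 58 mm, 200 mm high with its aerial; origin at the centre of its underside
- paddle: loose Morse paddle, steel base 90 x 70 mm, brass block and blue fingerpieces, 60 mm high; origin at the centre of its underside
- mouse: loose black computer mouse, 105 x 60 x 32 mm; origin at the centre of its underside
- mic: loose black hand microphone lying on the desk, 115 x 60 x 26 mm; origin at the centre of the main body's underside

How it is judged (in metres and radians):
On the way, in this order (a step that is already met when the one before it is completed fails the run):
1. the catch is pressed down (4 mm) (value of joint catch above 0.004 m).
2. the cover has sprung open (value of joint cover above 0.055 m), for 0.2 s.
At the end, for the whole second after the job is handed in: the cover is open by more than 55 mm of its 60, the catch is back up (within 1 mm), the spare cell stands, and no other thing is more than 15 mm from where it started (value of joint cover above 0.055 m and value of joint catch below 0.001 m and angle between cell's own z axis and vertical below 0.2 rad and distance of each of cell, mug, handheld, paddle, mouse, mic from where it was at the start of the episode below 0.015 m); the robot touches nothing.
It fails at once if the spare cell is picked up, carried, tipped or shifted by more than 15 mm (distance of cell from where it was at the start of the episode above 0.015 m or angle between cell's own z axis and vertical above 0.5 rad).
It fails at once if another loose thing (mug, handheld radio, paddle, mouse, microphone) is picked up, carried or shifted by more than 15 mm (distance of any of mug, handheld, paddle, mouse, mic from where it was at the start of the episode above 0.015 m).
It also fails if it takes over 48 s, if anything falls off the work surface, if the arm or the gripper's body presses on something with over 40 N, if the wrist force passes 120 N, or if a joint passes its speed limit or range.

## Working session

There is one attempt and no reset: what is moved stays moved. The work goes in short steps, Python scripts to look and compute and a tool call to move; the robot and the scene stay as the last step left them, time stands still between calls to the robot, and variables do not carry over. Pictures are saved under pics/ and viewed, at most 10 in all, crops included, and the job is handed in when it is done.

Besides the shell and the picture viewer there is one more tool, called as a command line: name --argument value ..., lists and objects as JSON in quotes. step_arm: Moves the arm, as the interface text tells. Its arguments: {"type":"object","properties":{"moves":{"type":"array","items":{"type":"object","properties":{"x":{"type":"number"},"y":{"type":"number"},"z":{"type":"number"},"ax":{"type":"number"},"ay":{"type":"number"},"az":{"type":"number"}}}},"claw":{"type":"number"},"squeeze":{"type":"number"}},"required":["moves"]}

```bash
mkdir -p pics; python3 - <<'E'
from workcell import *
import cv2
for n in("top","scene"):
    im=read_camera(n); cv2.imwrite(f"pics/{n}0.png",cv2.resize(im[:,:,::-1],(800,600),interpolation=cv2.INTER_CUBIC)); cv2.imwrite(f"{n}_raw.png",im[:,:,::-1])
    print(n,get_calibration(n))
s=read_state();print(s)
E
```

```text
top {'vfov': 45.76360549909508, 'cx': 264.4350510358285, 'cy': 186.78480069966983, 'dist_coeffs': array([-0.10175593,  0.        ,  0.        ,  0.        ,  0.        ]), 'world_from_camera': array([[ 1.60881343e-02,  9.96776751e-01, -7.85956837e-02,
         4.29721982e+02],
       [-9.99698531e-01,  1.45774423e-02, -1.97571739e-02,
        -8.74985525e+00],
       [-1.85477675e-02,  7.88898456e-02,  9.96710777e-01,
         1.47894569e+03],
       [ 0.00000000e+00,  0.00000000e+00,  0.00000000e+00,
         1.00000000e+00]])}
scene {'vfov': 45.6433330477904, 'cx': 261.7745611363657, 'cy': 186.03536536706778, 'dist_coeffs': array([-0.11224114,  0.        ,  0.        ,  0.        ,  0.        ]), 'world_from_camera': array([[-2.59257083e-01, -6.34062908e-01,  7.28525904e-01,
         1.48960134e+03],
       [ 9.65807178e-01, -1.69030695e-01,  1.96583618e-01,
         2.86962620e+02],
       [-1.50314029e-03,  7.54581243e-01,  6.56204913e-01,
         9.42760921e+02],
       [ 0.00000000e+00,  0.00000000e+00,  0.00000000e+00,
         1.00000000e+00]])}
{'t': 0.1, 'joint_positions': array([-1.45972089e+00,  1.04667041e-01,  9.65835878e-02,  1.56392187e+00,
        4.83543497e-06,  1.35312009e+00]), 'joint_velocities': array([-0.00100056, -0.00226564,  0.00146578,  0.00137413, -0.0012254 ,
       -0.00055368]), 'joint_torque': array([ 4.93667816e-03, -5.58206964e+01,  5.04721320e+01,  1.29956554e-02,
       -2.26834190e-04, -5.17457053e-06]), 'tool_pos': array([ 193.70754075, -567.55928551,  230.604135  ]), 'tool_rot': array([-3.14041323e+00, -2.65818606e-04,  3.28751513e-01]), 'contact_force': array([-0.88072667,  0.96999448,  0.58989113]), 'torque': array([ 0.01088801, -0.02938876, -0.02958265]), 'finger_force': 0.0, 'gripper_width': 0.997314592382508}
```

View pics/top0.png

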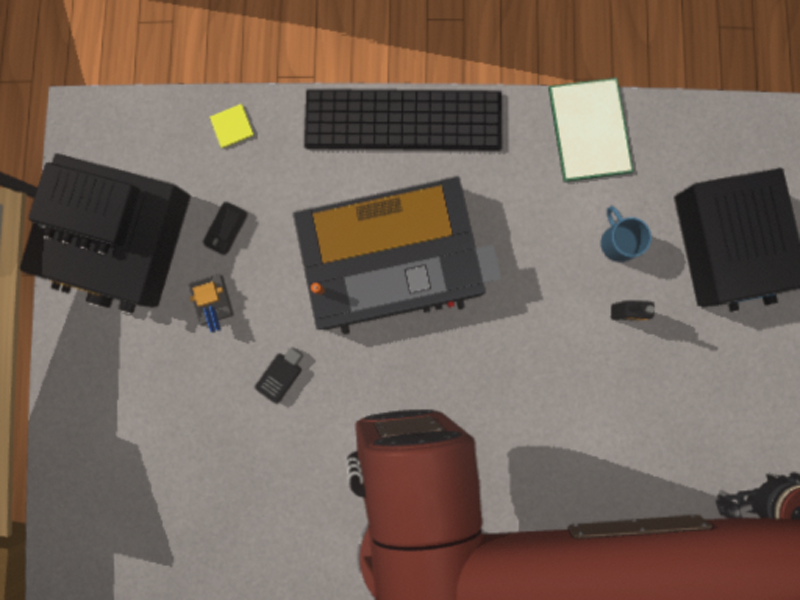

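View pics/scene0.png

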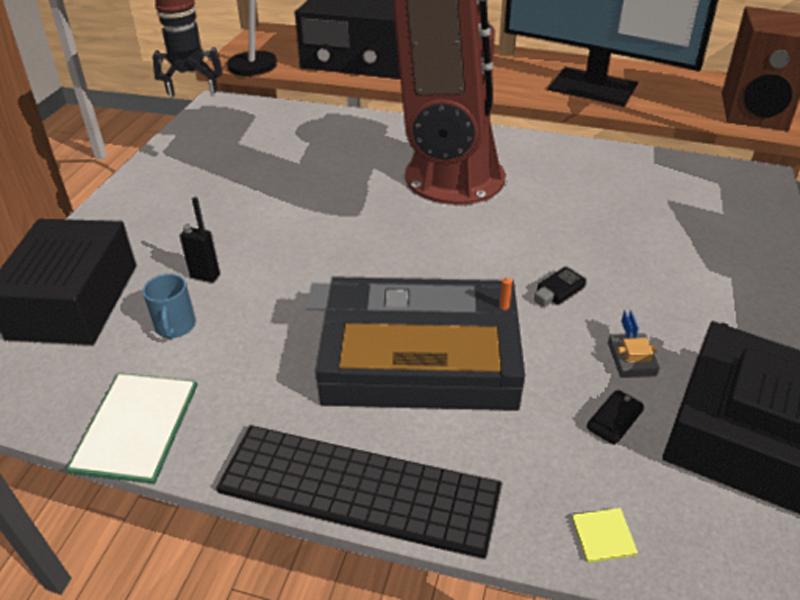

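Top view: the pack is centred at about (390,252). The catch is the seam-outlined square near (417,279) towards the strip's right end, and the orange cell is at (316,288). The scene view agrees, with the catch at (397,298). I'll zoom in on both.

```bash
cat > h.py <<'E'
import numpy as np,cv2
from workcell import *
def px2w(name,uv,z):
    c=get_calibration(name);f=192/np.tan(np.radians(c["vfov"]/2))
    K=np.array([[f,0,c["cx"]],[0,f,c["cy"]],[0,0,1]])
    p=cv2.undistortPoints(np.array(uv,float).reshape(-1,1,2),K,c["dist_coeffs"]).reshape(-1,2)
    T=c["world_from_camera"];d=np.c_[p[:,0],-p[:,1],-np.ones(len(p))]@T[:3,:3].T;o=T[:3,3]
    return o+d*((z-o[2])/d[:,2])[:,None]
E
python3 - <<'E'
import cv2
a=cv2.imread("top_raw.png")[110:215,185:325]; cv2.imwrite("pics/topc.png",cv2.resize(a,None,fx=5.5,fy=5.5,interpolation=cv2.INTER_CUBIC))
a=cv2.imread("scene_raw.png")[170:265,200:340]; cv2.imwrite("pics/scenec.png",cv2.resize(a,None,fx=5.5,fy=5.5,interpolation=cv2.INTER_CUBIC))
E
```

```text
(no output)
```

View pics/topc.png

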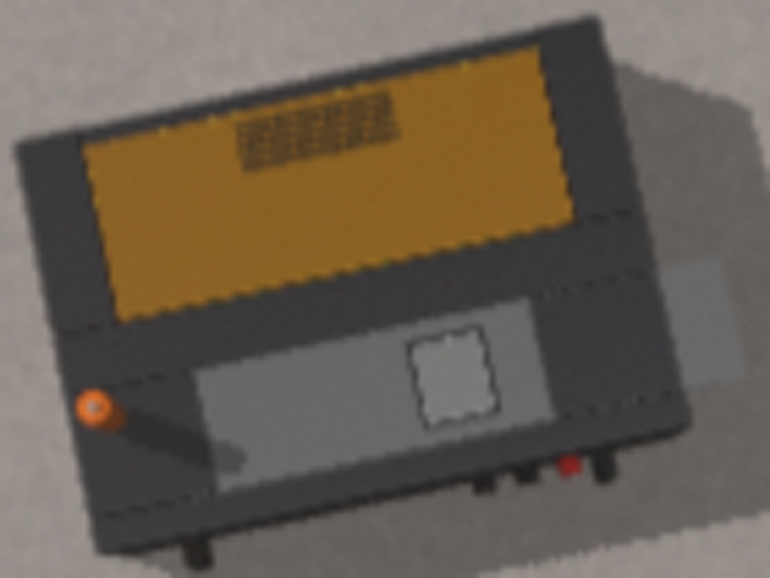

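View pics/scenec.png

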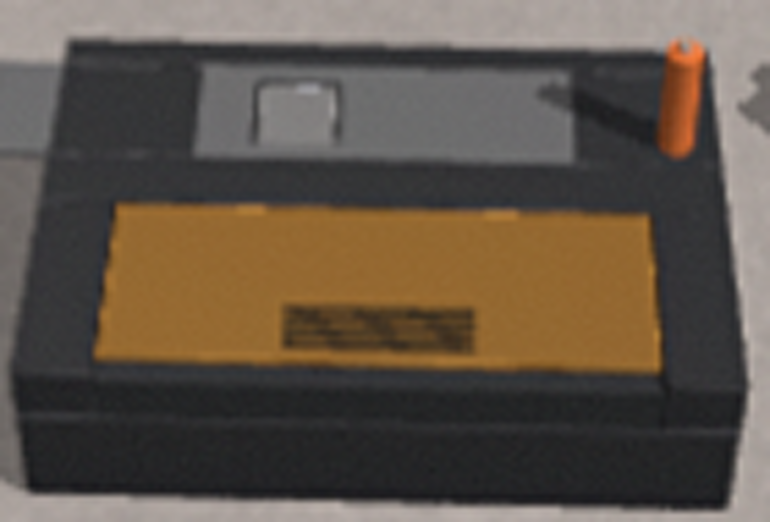

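```bash
python3 - <<'E'
from h import *
t=lambda p,o:(np.array(p,float)+.5)/5.5-.5+np.array(o)
T=lambda p,z:px2w("top",t(p,(185,110)),z)
S=lambda p,z:px2w("scene",t(p,(200,170)),z)
np.set_printoptions(precision=1,suppress=True)
st=T([(195,370),(530,300),(555,418),(218,490)],89.4);print(st,st.mean(0))
s2=S([(575,70),(203,65),(195,157),(575,163)],89.4);print(s2,s2.mean(0))
print(T([(410,343),(482,327),(497,408),(427,428)],88).mean(0),S([(257,80),(341,83),(336,146),(254,144)],88).mean(0))
e=st[0]-st[1];print(np.degrees(np.arctan2(-e[0],e[1])))
e=s2[0]-s2[1];print(np.degrees(np.arctan2(-e[0],e[1])))
print(T([(94,408)],155),T([(94,408)],155))
print(px2w("top",[(632*.64,310*.64)],100),px2w("top",[(625*.64,238*.64)],90))
s=read_state();print(s["tool_pos"],s["tool_rot"],cv2.Rodrigues(np.zeros(3))[0][0])
from scipy.spatial.transform import Rotation as R
print(R.from_euler("xyz",s["tool_rot"]).as_matrix())
E
```

```text
[[567.9 156.   89.4]
 [609.9 -30.9  89.4]
 [543.9 -45.7  89.4]
 [500.9 141.5  89.4]] [555.7  55.2  89.4]
[[495.  144.9  89.4]
 [541.3 -44.4  89.4]
 [610.5 -26.9  89.4]
 [565.7 158.7  89.4]] [553.1  58.1  89.4]
[566.5  11.   88. ] [563.5  13.1  88. ]
12.661853731114642
13.742360199412724
[[540.3 201.8 155. ]] [[540.3 201.8 155. ]]
[[ 509.2 -408.8  100. ]] [[ 652.4 -399.1   90. ]]
[ 193.7 -567.6  230.6] [-3.1 -0.   0.3] [1. 0. 0.]
[[ 0.9  0.3 -0. ]
 [ 0.3 -0.9  0. ]
 [ 0.  -0.  -1. ]]
```

The catch centre is at about (565,12) and the pack yaw is about 13.2°. The plan is to shut the fingers, raise the tool, then swing over along a chord that stays clear of the radio and mug. On the way I'll turn the tool so its closing axis lies along the pack's x.

step_arm --moves '[{"z": -30},{"z": -30},{"z": -30},{"z": 0},{"z": 0}]' --claw 0

```text
invalid input at $.moves[0]: expected keys x, y, z, ax, ay, az
```

```bash
python3 - <<'E'
from h import *
from scipy.spatial.transform import Rotation as R
s=read_state();p=s["tool_pos"];r=R.from_euler("xyz",s["tool_rot"]);print(p,s["tool_rot"],s["gripper_width"])
n=15;d=np.array([565,12,p[2]])-p
yaw=s["tool_rot"][2];w=np.radians(103.2)-yaw
print(np.degrees(w)/n)
for i in range(n):
    print(np.round(R.from_euler("xyz",[np.pi,0,yaw+w*i/n]).inv().apply(d/n),1))
E
```

```text
[ 193.70754075 -567.55928551  230.604135  ] [-3.14041323e+00 -2.65818606e-04  3.28751513e-01] 0.997314592382508
5.624261718044819
[ 35.9 -28.6  -0. ]
[ 38.5 -24.9  -0. ]
[ 40.8 -21.   -0. ]
[ 42.7 -16.9  -0. ]
[ 44.1 -12.7  -0. ]
[45.1 -8.3 -0. ]
[45.7 -3.8 -0. ]
[45.9  0.7  0. ]
[45.6  5.2  0. ]
[44.9  9.6  0. ]
[43.7 14.   0. ]
[42.1 18.2  0. ]
[40.1 22.2  0. ]
[37.8 26.1  0. ]
[35.  29.6  0. ]
```

step_arm --moves '[{"x": 0,"y": 0,"z": -30,"ax": 0,"ay": 0,"az": 0},{"x": 0,"y": 0,"z": -30,"ax": 0,"ay": 0,"az": 0},{"x": 0,"y": 0,"z": -30,"ax": 0,"ay": 0,"az": 0},{"x": 0,"y": 0,"z": 0,"ax": 0,"ay": 0,"az": 0},{"x": 0,"y": 0,"z": 0,"ax": 0,"ay": 0,"az": 0}]' --claw 0

```text
t: 0.72
tool_pos: [193.7, -567.8, 320.2]
tool_rot: [-3.14, -0.0, 0.329]
contact_force: [-0.5, -0.5, 0.6]
gripper_width: -0.001
finger_force: 0.0
```

step_arm --moves '[{"x": 36,"y": -29,"z": 0,"ax": 0,"ay": 0,"az": -5.6},{"x": 38.5,"y": -25,"z": 0,"ax": 0,"ay": 0,"az": -5.6},{"x": 41,"y": -21,"z": 0,"ax": 0,"ay": 0,"az": -5.6},{"x": 42.5,"y": -17,"z": 0,"ax": 0,"ay": 0,"az": -5.6},{"x": 44,"y": -12.5,"z": 0,"ax": 0,"ay": 0,"az": -5.6}]'

```text
t: 1.35
tool_pos: [318.0, -372.7, 319.7]
tool_rot: [-3.14, -0.001, 0.82]
contact_force: [0.3, 0.2, -0.2]
gripper_width: 0.003
finger_force: 0.0
```

step_arm --moves '[{"x": 45,"y": -8.5,"z": 0,"ax": 0,"ay": 0,"az": -5.6},{"x": 45.5,"y": -4,"z": 0,"ax": 0,"ay": 0,"az": -5.6},{"x": 46,"y": 0.5,"z": 0,"ax": 0,"ay": 0,"az": -5.6},{"x": 45.5,"y": 5,"z": 0,"ax": 0,"ay": 0,"az": -5.6},{"x": 45,"y": 9.5,"z": 0,"ax": 0,"ay": 0,"az": -5.6}]'

```text
t: 1.98
tool_pos: [441.3, -179.6, 319.8]
tool_rot: [-3.14, -0.001, 1.309]
contact_force: [1.0, -0.2, -0.9]
gripper_width: 0.001
finger_force: 0.0
```

step_arm --moves '[{"x": 43.5,"y": 14,"z": 0,"ax": 0,"ay": 0,"az": -5.6},{"x": 42,"y": 18,"z": 0,"ax": 0,"ay": 0,"az": -5.6},{"x": 40,"y": 22,"z": 0,"ax": 0,"ay": 0,"az": -5.6},{"x": 38,"y": 26,"z": 0,"ax": 0,"ay": 0,"az": -5.6},{"x": 35,"y": 29.5,"z": 0,"ax": 0,"ay": 0,"az": -5.6}]'

```text
t: 2.6
tool_pos: [565.3, 12.6, 319.7]
tool_rot: [-3.14, -0.001, 1.798]
contact_force: [-0.5, -1.2, 0.4]
gripper_width: -0.001
finger_force: 0.0
```

step_arm --moves '[{"x": 0,"y": 0,"z": 40,"ax": 0,"ay": 0,"az": 0},{"x": 0,"y": 0,"z": 40,"ax": 0,"ay": 0,"az": 0},{"x": 0,"y": 0,"z": 30,"ax": 0,"ay": 0,"az": 0},{"x": 0,"y": 0,"z": 0,"ax": 0,"ay": 0,"az": 0},{"x": 0,"y": 0,"z": 0,"ax": 0,"ay": 0,"az": 0}]'

```text
t: 3.22
tool_pos: [565.2, 11.0, 212.0]
tool_rot: [3.141, 0.0, 1.795]
contact_force: [0.3, 0.5, 0.7]
gripper_width: 0.001
finger_force: 0.0
```

step_arm --moves '[{"x": 0,"y": 0,"z": 40,"ax": 0,"ay": 0,"az": 0},{"x": 0,"y": 0,"z": 40,"ax": 0,"ay": 0,"az": 0},{"x": 0,"y": 0,"z": 25,"ax": 0,"ay": 0,"az": 0},{"x": 0,"y": 0,"z": 5,"ax": 0,"ay": 0,"az": 0},{"x": 0,"y": 0,"z": 0,"ax": 0,"ay": 0,"az": 0}]'

```text
t: 3.85
tool_pos: [566.0, 10.8, 102.9]
tool_rot: [3.14, 0.001, 1.795]
contact_force: [-0.3, 1.0, 0.6]
gripper_width: 0.002
finger_force: 0.0
```

```bash
python3 - <<'E'
from h import *
a=read_camera("scene")[:,:,::-1][130:235,200:340];cv2.imwrite("pics/s1.png",cv2.resize(a,None,fx=5.5,fy=5.5,interpolation=cv2.INTER_CUBIC))
s=read_state();print(s["tool_pos"],s["contact_force"])
E
```

```text
[566.27625474  10.73080994 103.2769401 ] [ 0.54557304 -0.67170984 -0.18652743]
```

View pics/s1.png

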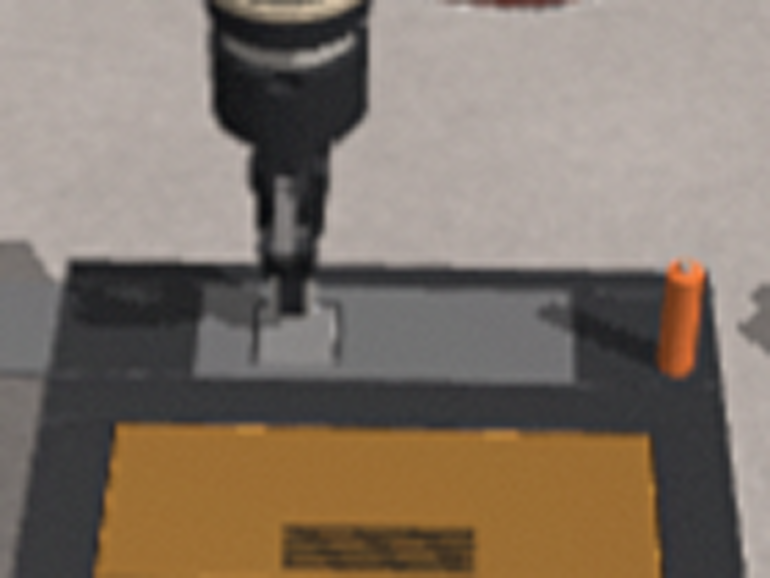

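The tip at (291,312) hangs about 15 mm above the catch, whose outline spans x 255–338, and projects to within about 3 mm of its centre. I'll nudge it 2 mm and press gently.

step_arm --moves '[{"x": 2,"y": 0,"z": 5,"ax": 0,"ay": 0,"az": 0},{"x": 0,"y": 0,"z": 4,"ax": 0,"ay": 0,"az": 0},{"x": 0,"y": 0,"z": 3,"ax": 0,"ay": 0,"az": 0},{"x": 0,"y": 0,"z": 3,"ax": 0,"ay": 0,"az": 0},{"x": 0,"y": 0,"z": 0,"ax": 0,"ay": 0,"az": 0}]'

```text
t: 4.53
tool_pos: [564.7, 13.0, 86.2]
tool_rot: [-3.142, 0.0, 1.795]
contact_force: [-0.1, -0.4, 1.7]
gripper_width: -0.004
finger_force: 0.5
```

step_arm --moves '[{"x": 0,"y": 0,"z": 1,"ax": 0,"ay": 0,"az": 0},{"x": 0,"y": 0,"z": 1,"ax": 0,"ay": 0,"az": 0},{"x": 0,"y": 0,"z": 0,"ax": 0,"ay": 0,"az": 0}]'

```text
t: 4.9
tool_pos: [564.8, 13.0, 84.4]
tool_rot: [3.141, 0.0, 1.795]
contact_force: [-0.8, 0.8, 5.1]
gripper_width: -0.002
finger_force: 2.3
```

step_arm --moves '[{"x": 0,"y": 0,"z": 1,"ax": 0,"ay": 0,"az": 0},{"x": 0,"y": 0,"z": 1,"ax": 0,"ay": 0,"az": 0},{"x": 0,"y": 0,"z": 0,"ax": 0,"ay": 0,"az": 0},{"x": 0,"y": 0,"z": 0,"ax": 0,"ay": 0,"az": 0},{"x": 0,"y": 0,"z": 0,"ax": 0,"ay": 0,"az": 0}]'

```text
t: 5.52
tool_pos: [564.7, 13.0, 82.3]
tool_rot: [3.142, 0.0, 1.795]
contact_force: [-2.6, 0.3, 4.1]
gripper_width: -0.001
finger_force: 2.2
```

step_arm --moves '[{"x": 0,"y": 0,"z": 0,"ax": 0,"ay": 0,"az": 0},{"x": 0,"y": 0,"z": 0,"ax": 0,"ay": 0,"az": 0},{"x": 0,"y": 0,"z": 0,"ax": 0,"ay": 0,"az": 0}]'

```text
t: 5.9
tool_pos: [564.7, 13.0, 82.3]
tool_rot: [-3.142, 0.0, 1.795]
contact_force: [-1.7, -0.8, 5.4]
gripper_width: 0.001
finger_force: 2.3
```

```bash
python3 - <<'E'
from h import *
a=read_camera("scene")[:,:,::-1][150:285,190:350];cv2.imwrite("pics/s2.png",cv2.resize(a,None,fx=4,fy=4,interpolation=cv2.INTER_CUBIC))
s=read_state();print(s["tool_pos"],s["contact_force"])
E
```

```text
[564.71322585  12.9491004   82.28358402] [-1.20162368 -0.2411344   4.56494495]
```

View pics/s2.png

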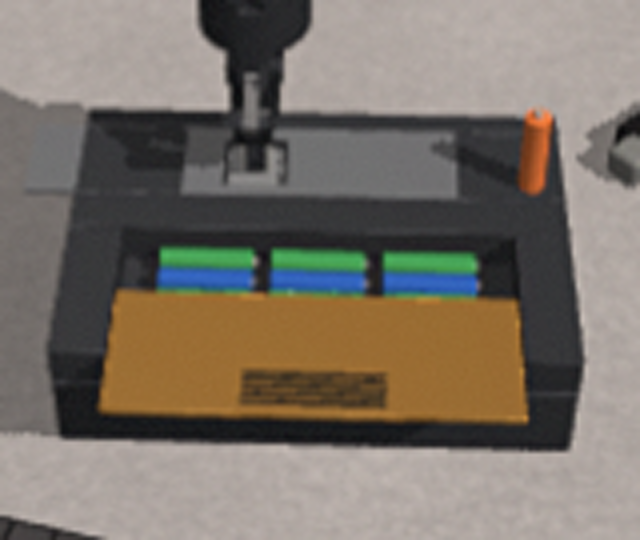

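The cover at (310,355) has slid open and exposes the cells at (320,270). The fingertip at (255,160) is on the pressed catch, and the orange cell is still standing at (537,150). Next I'll lift straight up.

step_arm --moves '[{"x": 0,"y": 0,"z": -5,"ax": 0,"ay": 0,"az": 0},{"x": 0,"y": 0,"z": -20,"ax": 0,"ay": 0,"az": 0},{"x": 0,"y": 0,"z": -40,"ax": 0,"ay": 0,"az": 0},{"x": 0,"y": 0,"z": -40,"ax": 0,"ay": 0,"az": 0},{"x": 0,"y": 0,"z": -30,"ax": 0,"ay": 0,"az": 0}]'

```text
t: 6.58
tool_pos: [565.1, 12.9, 220.5]
tool_rot: [3.139, 0.001, 1.795]
contact_force: [0.8, -0.1, -0.2]
gripper_width: -0.001
finger_force: 0.0
```

step_arm --moves '[{"x": 0,"y": 0,"z": 0,"ax": 0,"ay": 0,"az": 0},{"x": 0,"y": 0,"z": 0,"ax": 0,"ay": 0,"az": 0},{"x": 0,"y": 0,"z": 0,"ax": 0,"ay": 0,"az": 0},{"x": 0,"y": 0,"z": 0,"ax": 0,"ay": 0,"az": 0}]'

```text
t: 7.08
tool_pos: [564.3, 13.1, 216.4]
tool_rot: [-3.14, -0.001, 1.795]
contact_force: [-0.4, 0.0, -0.2]
gripper_width: 0.004
finger_force: 0.0
```

```bash
python3 - <<'E'
from h import *
a=read_camera("scene")[:,:,::-1];cv2.imwrite("pics/s3.png",cv2.resize(a,(800,600),interpolation=cv2.INTER_CUBIC))
E
```

```text
(no output)
```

View pics/s3.png

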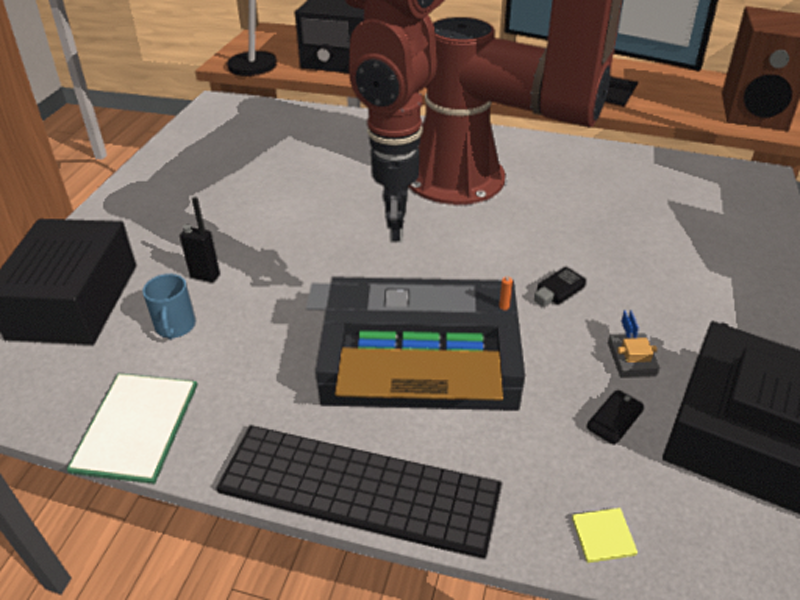

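The cover is open at (420,373), the catch is back up at (397,298), the cell is standing at (506,294), nothing else has moved, and the tool is clear. I'll hand it in.

```bash
python3 -c "
from workcell import *
print(sign_off())"
```

```text
the job is handed in; nothing more can be done
None
```

The catch was pressed, the battery cover sprang open and stayed open, and the arm is clear; the last picture shows the catch back up and nothing else moved. The job is handed in, but `sign_off()` returned no verdict.

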